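# Zero the toppled coating gauge and measure a lamp housing

### The arm

A 7-joint arm with a two-finger parallel gripper is mounted at the origin on the work surface. World frame = base frame: x ahead of the robot, y to its left, z up, the work surface at z = 0. Lengths are in m, angles in rad, forces in N, time in s.
With the tool pointing down it reaches from about 0.425 to 0.95 m from the base axis. Payload 16.7 kg.
Tool frame: the origin (TCP) lies midway between the tips of the shut fingers; the grasp point (between the pads) lies 19 mm behind it; z points along the fingers, y is the line along which they close (so a half turn about z gives the same grasp; the last joint's range is limited). The gripper opens to 94 mm and grips with 3 to 60 N. Pads are 16 mm wide; open, the fingers measure 119 mm over their backs; the gripper's body (75 mm by 177 mm) begins 78 mm behind the grasp point.
Start: joints at [0.959, 0.426, 0.074, 1.606, -0.034, 1.111, -0.067], TCP at [0.301, -0.604, 0.205] pointing down, gripper open.
Joint ranges: [-2.85, 2.85], [-0.5, 2.14], [-1.23, 1.37], [0.21, 2.46], [-1.02, 4.16], [0.16, 2.05], [-2.73, 2.73]. Speed limits (rad/s): [1.89, 1.89, 2.39, 2.39, 3.01, 3.01, 3.01].

### API

Orientations are given as a unit quaternion [x, y, z, w].
In Python, from bench import readout, eyes, job gives the robot as it stands. The module is installed in compiled form; this text tells all that it offers.
- The arm moves only by the tool carry_out, never from a script. Its argument "steps" is a list of rows, each a list of 5 numbers: the shift along the tool's x, y, z as a fraction of full scale, then the turn about the tool's z as a fraction of full scale, then the closure in counts, from 0 (fully open) to 255 (shut). In form: [[dx, dy, dz, twist, fingers], ...]. A call has 1 to 20 rows; each row shifts and turns the commanded pose from where the row before left it, along the tool's axes as they then stand; what a row does not reach is not made up. Full scale, the value 1, is 0.5 m for a shift and 45 degrees for a turn. A row lasts 1/12 s, in which the tool goes at most 41.7 mm and 7.16 degrees, less where a joint would pass 70% of its speed; a pose out of reach is approached as far as the arm can. A call with a number of a shift or a turn outside -1 to 1 is refused whole. A call with a gripper value outside its range is refused whole. The fingers move at their own pace and stop on an object; "newtons" is the grip in N (left out, the last holds). Time passes only in rows, so rows that do not move let the fingers close. It gives the time, the measured TCP pose, the force, the opening and the grip force at its end, in the units of the state.
- readout.observe(): the state, without advancing time (a new reading comes with each control period).
- eyes.camera(name): name is "scene" or "side" or "wrist"; returns a dict with "img" (400x640x3 uint8, red, green, blue), "vfov" (degrees; the focal length in pixels is half the picture's height over the tangent of half this angle, whatever the lens; pixels are square), "cx", "cy" (the principal point, pixels), "camera_from_world" (4x4, takes a point from world to camera coordinates). Camera axes: x right, y up, looking along -z (the intrinsics and any distortion apply to the point x, -y, -z); pixel columns grow to the right and rows downward; lengths in m; the calibration is good to about 2 mm. A picture is of the moment at which its call begins. There is no depth.
- job.finish_job(): hands the job in; it is judged then, once.
The state is a dict: "clock": time; "joint_positions": joint angles; "qd": joint speeds; "joint_efforts": joint torques, N m; "ee_pos": TCP position; "tcp_rot": TCP orientation; "contact_force": force on the tool from outside, world axes, zero at the start; "wrist_torque": the same for the moment, N m; "finger_gap": finger opening in m; "finger_force": force on a finger pad.
Only numpy, scipy, OpenCV 4.12 (cv2) and the standard library are available. Lean on these libraries where they do the work, as an engineer would, in place of code of your own. Each camera call takes 0.05 s, during which the arm holds its last target. There are 200 camera calls.

### The job

The coating-thickness gauge has toppled onto its back: stand it upright on its foot on the bare metal zero plate and let go of it for a moment so that it zeros. Then take it again from straight above, so that you push squarely down through its foot, and measure the painted lamp housing: set the foot gently and flat inside the drawn circle on the low flange, hold it still there for about a second, and then do the same in the circle on the raised deck. Finally stand the gauge back on the zero plate and let go, leaving the other things on the bench undisturbed.

Things in the scene. Friction and masses are not known exactly. Their poses are not given: they have to be found in the camera images.
- gauge: Coating-thickness gauge, loose, about 190 g, 130 mm long. Origin: centre of the flat underside of its foot (the measuring face); z runs from foot to top. Steel foot disc 30 mm across, 12 mm high; black neck 23 mm across up to 30 mm; then a grey box body 44 mm wide (y), 30 mm thick (x) up to 130 mm. Starts lying on its back, display side (-x) up, z level, origin 15 mm above the bench.
- gauge_top (a point): centre of the gauge's flat top end, 130 mm from the foot's underside; the display and two round buttons are on the front, on the body's upper half
- zero_plate: the zero plate that zero_top describes; origin at the centre of its underside
- zero_top (a point): centre of the top face of the zero plate: a bare square aluminium plate 70 x 70 x 10 mm, fixed, flat on the bench (its top is 10 mm above the bench); sides along its x and y
- housing: Grey-painted lamp housing, fixed, flat on the bench; origin: centre of its underside, z up. Flange 210 (x) x 130 (y) x 12 mm. Raised deck 112 x 98 mm on it from x = -17 to +95 mm, top 44 mm above the bench. Four cooling ribs cross the deck at x = 61 to 89 mm, top at 53 mm; two black cable glands stick out at that end to x = 117 mm.
- flange_mark (a point): centre of the thin drawn circle (42 mm inside) on the low flange, on its surface, 12 mm above the bench; housing x = -61 mm, 44 mm from the deck's side wall
- deck_mark (a point): centre of the thin drawn circle (42 mm inside) on the raised deck, on its surface, 44 mm above the bench; housing x = +13 mm, 48 mm from the nearest rib
- lamp: bystander, loose: finished lamp standing upright, black base 58 mm across with a silver head, 141 mm high; origin at its underside
- solder_reel: bystander, loose: solder reel standing on its end, 60 mm across, 46 mm high; origin at its underside
- tip_cleaner: bystander, loose: steel dish 72 mm across with brass wool, about 55 mm high; origin at its underside
Mind the look-alikes: they are no part of the job. Of the things like the gauge, leave any that is red; of the rest the larger one is meant. Leave any green look-alike of the zero_plate alone.

How it is judged:
By the outcome, as a careful person would: the job done as asked, in the order asked, and still so for the second after the job is handed in, with the robot touching nothing.
It also fails if it takes over 72 s, if anything falls off the work surface, if the arm or the gripper's body presses on something with over 40 N, if the wrist force passes 120 N, or if a joint passes its speed limit or range.

## Working session

There is one attempt and no reset: what is moved stays moved. The work goes in short steps, Python scripts to look and compute and a tool call to move; the robot and the scene stay as the last step left them, time stands still between calls to the robot, and variables do not carry over. Pictures are saved under pics/ and viewed, at most 10 in all, crops included, and the job is handed in when it is done.

Besides the shell and the picture viewer there is one more tool, called after "Request:" as a command line: name --pt "numbers of a row" for each row, then --argument value for the rest. carry_out: Moves the arm, as the interface text tells. Shift numbers are shares of 0.5 m and turn numbers shares of 45 degrees, none past 1 either way. Its arguments: {"type":"object","properties":{"steps":{"type":"array","items":{"type":"array","items":{"type":"number"}}},"newtons":{"type":"number"}},"required":["steps"]}

```bash
mkdir -p pics
cat > h.py <<'E'
import numpy as np,cv2
from bench import readout,eyes,job
def cam(n,f=None):
    c=eyes.camera(n)
    if f: cv2.imwrite('pics/'+f,c['img'][:,:,::-1])
    return c
def ray(c,u,v):
    f=200/np.tan(np.radians(c['vfov']/2)); T=np.linalg.inv(np.array(c['camera_from_world']))
    d=T[:3,:3]@np.array([(u-c['cx'])/f,-(v-c['cy'])/f,-1]); return T[:3,3],d
def onz(c,u,v,z):
    o,d=ray(c,u,v); return o+d*(z-o[2])/d[2]
def pix(c,p):
    f=200/np.tan(np.radians(c['vfov']/2)); q=(np.array(c['camera_from_world'])@np.append(p,1))
    return c['cx']+f*q[0]/-q[2], c['cy']-f*q[1]/-q[2]
E
python3 - <<'E'
from h import *
a=cam('scene','a.png');b=cam('side','b.png')
for c in(a,b):print({k:v for k,v in c.items() if k!='img'})
s=readout.observe();print(s)
E
```

```text
{'vfov': 45.71872962581404, 'cx': 327.1780962315588, 'cy': 199.43627176445463, 'camera_from_world': array([[ 0.68436348,  0.72895327,  0.01654557, -0.40633761],
       [-0.622197  ,  0.57200573,  0.53449072,  0.28747307],
       [ 0.3801546 , -0.37608053,  0.84501237, -1.58812382],
       [ 0.        ,  0.        ,  0.        ,  1.        ]])}
{'vfov': 49.14261496982675, 'cx': 321.82843483881527, 'cy': 200.11091053061844, 'camera_from_world': array([[-0.95845539, -0.28500377, -0.01166686,  0.56844213],
       [ 0.12510123, -0.45676416,  0.88074751, -0.12819709],
       [-0.25634536,  0.84269766,  0.4734424 , -1.11066868],
       [ 0.        ,  0.        ,  0.        ,  1.        ]])}
{'clock': 0.1, 'joint_positions': array([ 0.95849698,  0.42666883,  0.07384178,  1.6065657 , -0.03409812,
        1.1108104 , -0.06709987]), 'qd': array([ 0.00070016, -0.0011591 ,  0.00048069, -0.00106913,  0.00011288,
        0.00094969, -0.00060884]), 'joint_efforts': array([ 9.34486772e-03, -9.37468243e+01,  3.67837183e+00, -4.55037689e+01,
       -4.82669973e-02,  1.66945107e-02,  4.41364978e-05]), 'ee_pos': array([ 0.30115033, -0.60363224,  0.20483571]), 'tcp_rot': array([ 9.73348598e-01,  2.29329787e-01, -1.75972042e-04, -5.70154034e-04]), 'contact_force': array([-0.41857451, -0.2234326 ,  1.19826486]), 'wrist_torque': array([-0.01211602, -0.0134638 , -0.03647978]), 'finger_force': 0.0, 'finger_gap': 0.09428057436882807}
```

View pics/a.png

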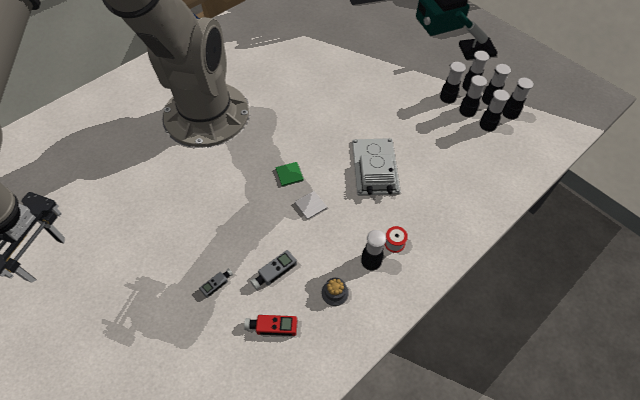

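View pics/b.png

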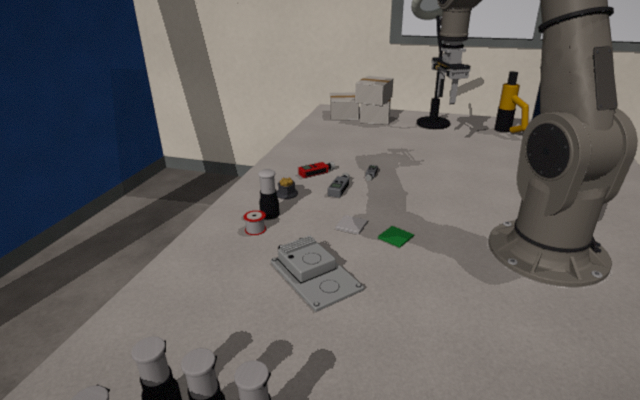

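Gauge-like things in scene view: small grey (215,283), larger grey (275,268), red (272,325). The larger non-red one at (275,268) fits the description. Plate-like things: green (289,173), bare metal (310,207), and the bare one is meant. I'll confirm with an enlarged crop.

Run:
```python
from h import *
a=cv2.imread('pics/a.png');b=cv2.imread('pics/b.png')
c=cv2.resize(a[130:330,190:420],None,fx=3.4,fy=3,interpolation=cv2.INTER_CUBIC)
c=cv2.resize(a[130:310,195:415],None,fx=3.3,fy=3.3,interpolation=cv2.INTER_CUBIC)
cv2.imwrite('pics/a2.png',c)
c=cv2.resize(b[160:310,235:425],None,fx=4,fy=4,interpolation=cv2.INTER_CUBIC)
cv2.imwrite('pics/b2.png',c)
```

```text
(no output)
```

View pics/a2.png

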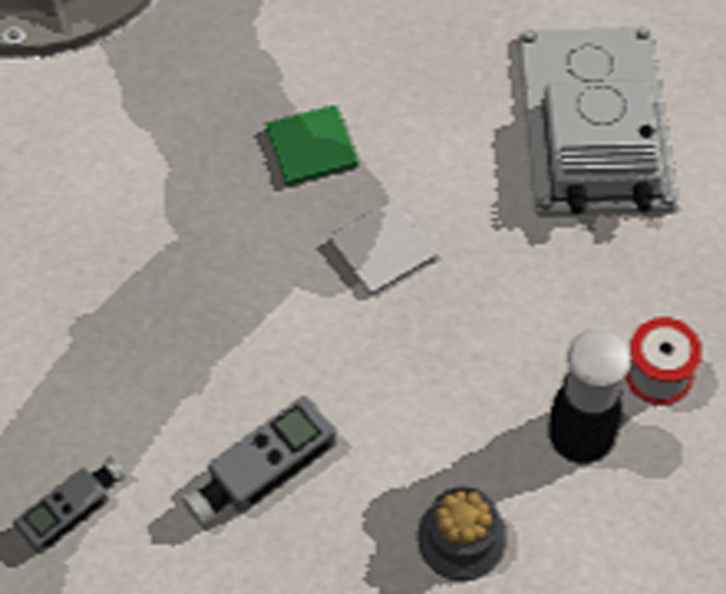

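View pics/b2.png

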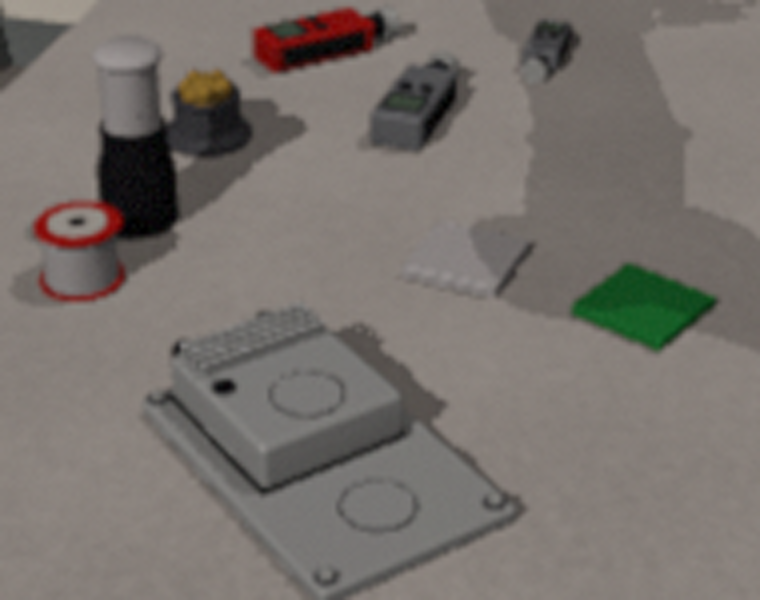

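The crops confirm it: the larger grey gauge in a2 has its foot at (200,503) and top at (320,415). The bare plate is centred near (381,248), the flange circle at (590,62) and the deck circle at (601,105). In b2 the circles are at (378,505) and (307,393).

Run:
```python
from h import *
np.set_printoptions(precision=4,suppress=True)
a=cam('scene');b=cam('side')
A=lambda u,v,z:onz(a,195+u/3.3,130+v/3.3,z)[:2]
B=lambda u,v,z:onz(b,235+u/4,160+v/4,z)[:2]
print('flange',A(590,62,.012),B(378,505,.012));print('deck',A(601,105,.044),B(307,393,.044))
P=np.array([A(*p,.01) for p in[(325,245),(388,203),(437,258),(375,292)]]);print('plate',P,P.mean(0),np.linalg.norm(P-np.roll(P,1,0),axis=1))
G=np.array([A(*p,.03) for p in[(208,463),(303,398),(335,433),(245,502)]]);print('gauge body',G,G.mean(0),np.linalg.norm(G-np.roll(G,1,0),axis=1))
print('foot A',A(197,508,.02))
GB=np.array([B(*p,.03) for p in[(373,108),(420,118),(455,73),(412,65)]]);print('gaugeB',GB,GB.mean(0),np.linalg.norm(GB-np.roll(GB,1,0),axis=1))
PB=np.array([B(*p,.01) for p in[(405,268),(493,290),(533,240)]]);print(PB)
# contour based gauge mask in scene
```

```text
flange [0.4899 0.3   ] [0.4865 0.2977]
deck [0.547  0.2505] [0.5429 0.2494]
plate [[ 0.4728 -0.0223]
 [ 0.4776  0.049 ]
 [ 0.5501  0.0418]
 [ 0.5387 -0.0219]] [0.5098 0.0117] [0.0659 0.0714 0.0728 0.0646]
gauge body [[ 0.5745 -0.2338]
 [ 0.5822 -0.1403]
 [ 0.6238 -0.1417]
 [ 0.6204 -0.2333]] [ 0.6002 -0.1873] [0.0459 0.0939 0.0416 0.0917]
foot A [ 0.5947 -0.2626]
gaugeB [[ 0.6147 -0.1448]
 [ 0.5747 -0.1376]
 [ 0.5674 -0.2239]
 [ 0.6053 -0.2296]] [ 0.5905 -0.184 ] [0.0854 0.0406 0.0866 0.0382]
[[ 0.5374  0.0478]
 [ 0.4731  0.0591]
 [ 0.46   -0.0125]]
```

Request:
carry_out --pt "0.047 -0.0275 0 0 0" --pt "0.047 -0.0275 0 0 0" --pt "0.047 -0.0275 0 0 0" --pt "0.047 -0.0275 0 0 0" --pt "0.047 -0.0275 0 0 0" --pt "0.047 -0.0275 0 0 0" --pt "0.047 -0.0275 0 0 0" --pt "0.047 -0.0275 0 0 0" --pt "0.047 -0.0275 0 0 0" --pt "0.047 -0.0275 0 0 0" --pt "0.047 -0.0275 0 0 0" --pt "0.047 -0.0275 0 0 0" --pt "0.047 -0.0275 0 0 0" --pt "0.047 -0.0275 0 0 0" --pt "0.047 -0.0275 0 0 0" --pt "0.047 -0.0275 0 0 0" --pt "0.047 -0.0275 0 0 0" --pt "0.047 -0.0275 0 0 0" --pt "0.047 -0.0275 0 0 0" --pt "0.047 -0.0275 0 0 0"

```text
clock: 1.87
ee_pos: [0.5996, -0.1469, 0.2054]
tcp_rot: [0.973, 0.229, -0.0, -0.0]
contact_force: [1.4, -0.5, 0.5]
finger_gap: 0.0941
finger_force: 0.0
```

Request:
carry_out --pt "0 0 0 -0.109 0" --pt "0 0 0 -0.109 0" --pt "0 0 0 -0.109 0" --pt "0 0 0 -0.109 0" --pt "0 0 0 -0.109 0" --pt "0 0 0 -0.109 0" --pt "0 0 0 -0.109 0" --pt "0 0 0 -0.109 0" --pt "0 0 0 -0.109 0" --pt "0 0 0 -0.109 0" --pt "0 0 0 -0.109 0" --pt "0 0 0 -0.109 0" --pt "0 0 0 0 0" --pt "0 0 0 0 0"

```text
clock: 3.03
ee_pos: [0.599, -0.1482, 0.2054]
tcp_rot: [0.736, 0.677, -0.0, -0.0]
contact_force: [-0.8, 0.2, 0.3]
finger_gap: 0.094
finger_force: 0.0
```

Run:
```python
from h import *
w=cam('wrist','w1.png');s=readout.observe();print(s['clock'],s['ee_pos'],s['tcp_rot'],s['contact_force']);print(np.linalg.inv(w['camera_from_world']),w['vfov'],w['cx'],w['cy'])
```

```text
3.0833 [ 0.59905512 -0.14816019  0.20539753] [ 7.36191396e-01  6.76773387e-01 -1.52028451e-05 -1.07792739e-04] [-0.29654131 -0.0297771   1.21778266]
[[ 9.96559605e-01  8.04045920e-02  2.01011342e-02  6.06325452e-01]
 [-8.28791518e-02  9.66846678e-01  2.41533741e-01 -7.73785264e-02]
 [-1.42928864e-05 -2.42368735e-01  9.70184207e-01  3.84393763e-01]
 [ 0.00000000e+00  0.00000000e+00  0.00000000e+00  1.00000000e+00]] 71.30166881002667 318.96577121557664 196.083071963072
```

View pics/w1.png

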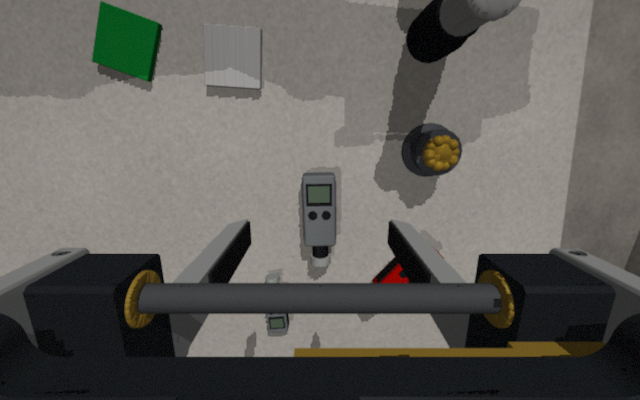

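Wrist view: the gauge's body top face spans (303,174)–(336,246), with its foot at (320,263). The zero plate's corners are about (205,25), (262,27), (260,88), (206,87).

Run:
```python
from h import *
np.set_printoptions(precision=4,suppress=True)
w=cam('wrist')
im=cv2.cvtColor(w['img'],cv2.COLOR_RGB2GRAY)
for r in (185,215,235,): print(r,im[r,296:346])
print(im[165:180,320],im[240:272,320])
W=lambda u,v,z:onz(w,u,v,z)[:2]
G=np.array([W(*p,.03) for p in[(303,174),(336,174),(336,246),(304,246)]]);print(G,G.mean(0),np.linalg.norm(G-np.roll(G,1,0),axis=1))
P=np.array([W(*p,.01) for p in[(205,25),(262,27),(260,88),(206,87)]]);print(P,P.mean(0),np.linalg.norm(P-np.roll(P,1,0),axis=1))
```

```text
185 [149 148 149 150 129  78  65  82  97  78  32  28  22  29  25  26  28  29
  29  29  31  31  30  25  32  30  30  37  34  34  36  40  40  31  21  43
  77  88  77  73 103 119 121 123 125 142 148 148 145 145]
215 [145 146 134 110  97  97  78  65  81  93 100  83  45  23  16  24  26  25
  30  23  35  80  96  96  97  74  32  25  25  18  20  26  23  20  50  80
  95  89  82  63  96 119 119 121 122 133 146 147 148 146]
235 [142 145 146 123  94  95  93  71  64  84  94  98  98  98  99  96  94  97
  97  94  95  96  95  95  96  93  95  95  96  93  96  91  94  93  92  94
  92  87  84  72 108 140 144 145 145 144 146 144 142 140]
[146 136 123 120 121 121 116  97  75  78  90 104 102  99  99] [ 95  94  94  94  94  73  39  17  20  21  16  24  23  25  18  21  20  34
  84 121 136 135 133 134 131 131 126 102  96  98  99  95]
[[ 0.581  -0.1348]
 [ 0.6233 -0.1383]
 [ 0.6164 -0.2379]
 [ 0.5727 -0.2342]] [ 0.5983 -0.1863] [0.0998 0.0424 0.0998 0.0439]
[[ 0.4799  0.0517]
 [ 0.5478  0.0439]
 [ 0.5362 -0.0243]
 [ 0.4685 -0.0174]] [0.5081 0.0135] [0.0701 0.0683 0.0692 0.068 ]
```

Request:
carry_out --pt "0 0.004 0.04 0 0" --pt "0 0 0.04 0 0" --pt "0 0 0.04 0 0" --pt "0 0 0.04 0 0" --pt "0 0 0.04 0 0" --pt "0 0 0.04 0 0" --pt "0 0 0.04 0 0" --pt "0 0 0.04 0 0" --pt "0 0 0.04 0 0" --pt "0 0 0.03 0 0" --pt "0 0 0.014 0 0" --pt "0 0 0 0 0" --pt "0 0 0 0 0"

```text
clock: 4.22
ee_pos: [0.6013, -0.1481, 0.0038]
tcp_rot: [0.735, 0.678, -0.0, -0.0]
contact_force: [-0.1, 0.3, 0.5]
finger_gap: 0.0939
finger_force: 0.0
```

Request:
carry_out --pt "0 0 0 0 90" --pt "0 0 0 0 110" --pt "0 0 0 0 130" --pt "0 0 0 0 150" --pt "0 0 0 0 170" --pt "0 0 0 0 190" --pt "0 0 0 0 210" --pt "0 0 0 0 255" --pt "0 0 0 0 255" --pt "0 0 0 0 255" --pt "0 0 0 0 255" --newtons 8

```text
clock: 5.13
ee_pos: [0.601, -0.1482, 0.0035]
tcp_rot: [0.735, 0.678, -0.0, -0.0]
contact_force: [-1.4, 0.4, 2.7]
finger_gap: 0.0441
finger_force: 8.0
```

Gripped at 44 mm. Now I lift and let it swing.

Request:
carry_out --pt "0 0 -0.02 0 255" --pt "0 0 -0.02 0 255" --pt "0 0 -0.02 0 255" --pt "0 0 -0.02 0 255" --pt "0 0 -0.02 0 255" --pt "0 0 -0.02 0 255" --pt "0 0 -0.02 0 255" --pt "0 0 -0.02 0 255" --pt "0 0 -0.02 0 255" --pt "0 0 -0.02 0 255" --pt "0 0 -0.02 0 255" --pt "0 0 -0.02 0 255" --pt "0 0 -0.02 0 255" --pt "0 0 -0.02 0 255" --pt "0 0 0 0 255" --pt "0 0 0 0 255"

```text
clock: 6.47
ee_pos: [0.6014, -0.1483, 0.144]
tcp_rot: [0.735, 0.678, 0.0, 0.0]
contact_force: [-0.7, -0.3, -2.5]
finger_gap: 0.0441
finger_force: 8.0
```

Run:
```python
from h import *
a=cam('scene');b=cam('side')
p=readout.observe()['ee_pos'];o=[]
for c in(a,b):
    u,v=map(int,pix(c,p-[0,0,.06]));o.append(cv2.resize(c['img'][v-45:v+45,u-45:u+45,::-1],(400,400),interpolation=2));print(u,v)
cv2.imwrite('pics/c.png',np.hstack(o))
```

```text
288 248
332 171
```

View pics/c.png

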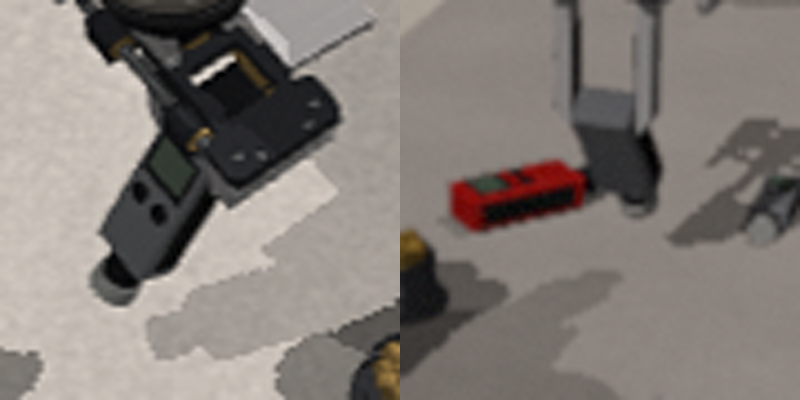

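The gauge swung only part way, with the foot still out towards −y. I'll ease the grip so it swings further.

Request:
carry_out --pt "0 0 0 0 255" --pt "0 0 0 0 255" --pt "0 0 0 0 255" --pt "0 0 0 0 255" --pt "0 0 0 0 255" --pt "0 0 0 0 255" --pt "0 0 0 0 255" --pt "0 0 0 0 255" --newtons 3

```text
clock: 7.23
ee_pos: [0.6011, -0.1483, 0.1435]
tcp_rot: [0.735, 0.678, 0.0, 0.0]
contact_force: [-0.6, -0.7, -2.0]
finger_gap: 0.044
finger_force: 3.0
```

```bash
cat > tilt.py <<'E'
from h import *
import sys
a=cam('scene');b=cam('side')
p=readout.observe()['ee_pos'];o=[]
for c in(a,b):
    u,v=map(int,pix(c,p-[0,0,.06]));o.append(cv2.resize(c['img'][v-45:v+45,u-45:u+45,::-1],(400,400),interpolation=2));print(u,v)
cv2.imwrite('pics/'+sys.argv[1],np.hstack(o))
E
python3 tilt.py d.png
```

```text
288 248
332 171
```

View pics/d.png

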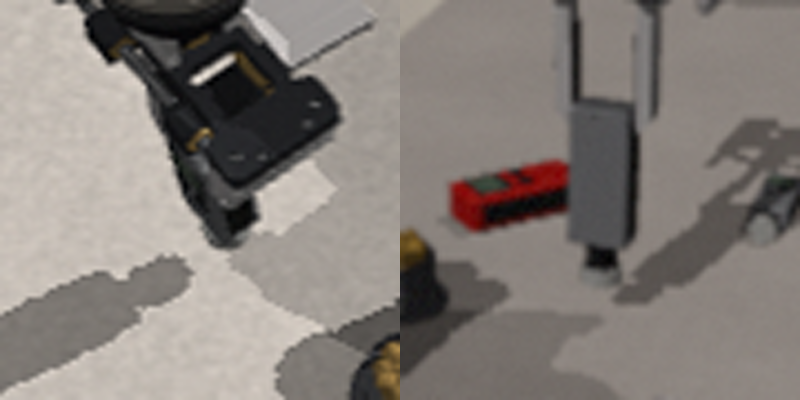

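The gauge now hangs nearly vertical, with its foot near scene (294,257) and side (332,188). I'll triangulate the tilt.

Run:
```python
from h import *
a=cam('scene');b=cam('side')
def tri(u1,u2):
    M=np.zeros((3,3));r=np.zeros(3)
    for c,u in((a,u1),(b,u2)):
        o,d=ray(c,*u);d/=np.linalg.norm(d);Q=np.eye(3)-np.outer(d,d);M+=Q;r+=Q@o
    return np.linalg.solve(M,r)
print('foot',tri((294.3,257),(332,187.9)),readout.observe()['ee_pos'])
# where a vertical gauge foot would be
p=readout.observe()['ee_pos'];f=p+[0,0,.019-.118]
for c in(a,b):print(pix(c,f))
# numeric foot: bright pixels near predicted
for c in (a,b):
    u,v=map(int,pix(c,f));g=cv2.cvtColor(c['img'],cv2.COLOR_RGB2GRAY);print(u,v);print(g[v-12:v+10,u-10:u+11])
```

```text
foot [ 0.60555436 -0.13914632  0.02934405] [ 0.60114479 -0.14827968  0.14351774]
(np.float64(288.85426390026305), np.float64(254.72919467148543))
(np.float64(332.6987641905029), np.float64(182.87034838908178))
288 254
[[197 196 194 186 130  11  31  38  35  39  57  70  78  79  55  25  44  41
   44  44  37]
 [195 192 192 199 175  51  20  42  35  29  41  54  75  82  74  37  18  26
   25  21  21]
 [192 188 190 197 181 104   9  28  37  31  24  53  70  81  84  74  43  15
   11  18  30]
 [194 187 184 195 191 142  21  24  45  27  32  51  71  82  81  82  78  54
   43  59  68]
 [196 191 190 192 199 172  43  46  44  27  25  38  64  81  80  81  79  90
   96  91  78]
 [194 191 194 196 199 184 110  39  36  10  17  35  50  60  78  82  76  82
   80  75  68]
 [194 195 197 196 198 205 177  48  39  24  18  34  48  47  85 115  75  74
   70  48  10]
 [192 193 191 190 192 200 195 142  45  39  21  35  47  48  55  66  78  70
   45   9  11]
 [194 198 195 190 188 193 194 175 107  45  37  25  40  47  41  29  23  20
    9  12  11]
 [195 197 194 192 192 191 189 192 177 108  45  43  45  48  49  37  10  11
   14  
[... 2343 characters left out ...]
5 133 132 125  94  44  13  16  13  10   4  39 109 130 133 134
  132 121 100]
 [133 133 134 134 134 118  82  40  23  20  18  16  18  35  95 125 136 133
  122 100  85]
 [133 133 133 133 132 120  99  85  72  64  49  47  62  65  94 124 132 122
  101  85  82]
 [134 133 133 132 132 119 115 116 108 104  90  85  93  86  85 121 122 102
   86  84  82]
 [133 133 133 132 131 120 117 118 118 116 111 104  93  80  83 118 120 108
   94  85  85]
 [133 134 135 133 130 127 122 122 120 115 108 102  90  83  89 110 119 117
   99  88  85]
 [135 133 134 133 132 132 130 129 123 120 116 108 109 108 102  92  89  89
   85  84  88]
 [136 135 133 134 134 135 134 135 130 130 131 127 130 121  98  85  83  82
   85  88  85]]
```

The foot hangs low: the gauge has slipped about 20 mm in the pads and is tilted about 5°. I'll firm the grip a little, seat it flat on the bench here, and regrasp it properly.

Request:
carry_out --pt "0 0 0 0 255" --pt "0 0 0.008 0 255" --pt "0 0 0.008 0 255" --pt "0 0 0.004 0 255" --pt "0 0 0.004 0 255" --pt "0 0 0 0 255" --pt "0 0 0 0 255" --newtons 5

```text
clock: 8.02
ee_pos: [0.6011, -0.1482, 0.1313]
tcp_rot: [0.735, 0.678, -0.0, -0.0]
contact_force: [0.2, 0.2, -0.6]
finger_gap: 0.0438
finger_force: 5.0
```

Request:
carry_out --pt "0 0 0.004 0 255" --pt "0 0 0.004 0 255" --pt "0 0 0 0 255" --pt "0 0 0 0 255"

```text
clock: 8.35
ee_pos: [0.6011, -0.1482, 0.1274]
tcp_rot: [0.735, 0.678, -0.0, -0.0]
contact_force: [0.8, -0.5, -2.4]
finger_gap: 0.0437
finger_force: 5.0
```

Request:
carry_out --pt "0 0 0.004 0 255" --pt "0 0 0.004 0 255" --pt "0 0 0 0 255" --pt "0 0 0 0 255"

```text
clock: 8.68
ee_pos: [0.601, -0.1483, 0.1233]
tcp_rot: [0.735, 0.678, -0.0, -0.0]
contact_force: [0.1, 0.2, -2.0]
finger_gap: 0.0439
finger_force: 5.0
```

Request:
carry_out --pt "0 0 0.004 0 255" --pt "0 0 0.004 0 255" --pt "0 0 0 0 255" --pt "0 0 0 0 255"

```text
clock: 9.02
ee_pos: [0.601, -0.1482, 0.1193]
tcp_rot: [0.735, 0.678, -0.0, -0.0]
contact_force: [0.6, -0.6, -2.9]
finger_gap: 0.0439
finger_force: 5.0
```

Request:
carry_out --pt "0 0 0.004 0 255" --pt "0 0 0.004 0 255" --pt "0 0 0 0 255" --pt "0 0 0 0 255"

```text
clock: 9.35
ee_pos: [0.601, -0.1482, 0.1153]
tcp_rot: [0.735, 0.678, -0.0, -0.0]
contact_force: [-0.2, -0.6, -3.4]
finger_gap: 0.0441
finger_force: 5.0
```

Request:
carry_out --pt "0 0 0.004 0 255" --pt "0 0 0.004 0 255" --pt "0 0 0 0 255" --pt "0 0 0 0 255"

```text
clock: 9.68
ee_pos: [0.6016, -0.1482, 0.1118]
tcp_rot: [0.735, 0.678, 0.0, 0.0]
contact_force: [0.6, -0.6, 1.9]
finger_gap: 0.0438
finger_force: 5.0
```

Request:
carry_out --pt "0 0 0.004 0 255" --pt "0 0 0.004 0 255" --pt "0 0 0 0 255" --pt "0 0 0 0 255"

```text
clock: 10.02
ee_pos: [0.6014, -0.1483, 0.1077]
tcp_rot: [0.735, 0.678, 0.0, 0.0]
contact_force: [0.5, 0.9, 3.0]
finger_gap: 0.044
finger_force: 5.0
```

Contact. I'll check uprightness before letting go.

```bash
sed -i 's/-45:v+45,u-45:u+45/-40:v+40,u-40:u+40/' tilt.py; python3 tilt.py e.png
```

```text
288 254
332 181
```

View pics/e.png

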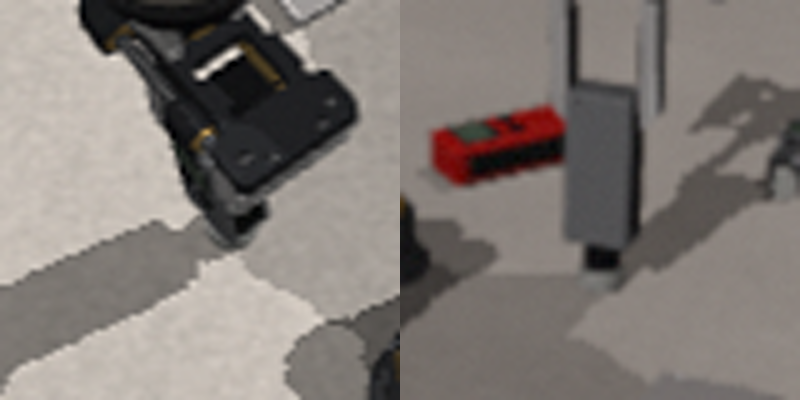

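Run:
```python
from h import *
a=cam('scene');b=cam('side')
print('foot scene',onz(a,295,261.5,.0),'side',onz(b,332-40+40.3,181-40+55.5,0),pix(a,[.6014,-.1483,0]),pix(b,[.6014,-.1483,0]))
# body bottom/ top edges in side
print('top', [onz(b,332-40+x*.2,181-40+y*.2,.13) for x,y in((170,82),(237,88))])
```

```text
foot scene [ 0.6103776  -0.13700306  0.        ] side [ 6.00509444e-01 -1.41198270e-01  1.11022302e-16] (np.float64(289.74713300190484), np.float64(261.8585744072647)) (np.float64(332.62157025488006), np.float64(195.46014569836817))
top [array([ 0.62113218, -0.14415369,  0.13      ]), array([ 0.57945916, -0.14561696,  0.13      ])]
```

The foot at y≈−0.139 matches an upright gauge held about 6 mm off its axis. I'll release and look from the wrist.

Request:
carry_out --pt "0 0 0 0 120" --pt "0 0 0 0 90" --pt "0 0 0 0 60" --pt "0 0 0 0 30" --pt "0 0 0 0 0" --pt "0 0 -0.03 0 0" --pt "0 0 -0.05 0 0" --pt "0 0 -0.05 0 0" --pt "0 0 -0.05 0 0" --pt "0 0 0 0 0" --pt "0 0 0 0 0"

```text
clock: 11.13
ee_pos: [0.6018, -0.1484, 0.1988]
tcp_rot: [0.735, 0.678, 0.001, 0.001]
contact_force: [-0.3, 0.9, -0.3]
finger_gap: 0.094
finger_force: 0.0
```

Run:
```python
from h import *
w=cam('wrist','w2.png');a=cam('scene');b=cam('side');print(readout.observe()['ee_pos'])
for n,c,p in(('a',a,[.603,-.14,.065]),('b',b,[.603,-.14,.065])):
    u,v=map(int,pix(c,p));cv2.imwrite('pics/r'+n+'.png',c['img'][v-40:v+40,u-40:u+40,::-1])
o=[cv2.resize(cv2.imread('pics/r%s.png'%n),(300,300),interpolation=2) for n in'ab']
W=cv2.imread('pics/w2.png')[0:300,220:420]
cv2.imwrite('pics/f.png',np.hstack(o+[W]))
```

```text
[ 0.60052409 -0.14819585  0.19639778]
```

View pics/f.png

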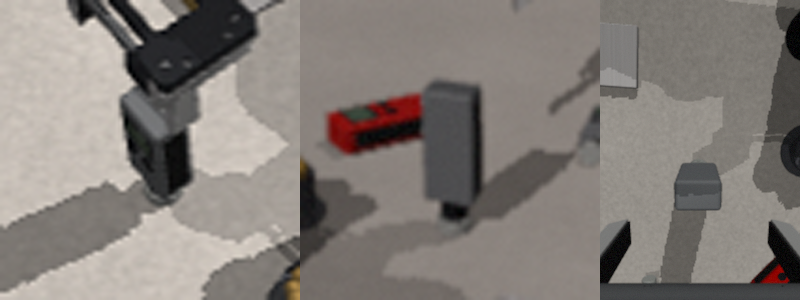

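The gauge stands upright. In the wrist view its top face spans about (295–341, 185–209).

Run:
```python
from h import *
np.set_printoptions(precision=4,suppress=True)
w=cam('wrist');g=cv2.cvtColor(w['img'],cv2.COLOR_RGB2GRAY)
print(g[155:218,318]);print(g[192,288:348]);print(g[204,288:348])
P=np.array([onz(w,*p,.13)[:2] for p in[(295,186),(341,186),(341,209),(295,209)]]);print(P,P.mean(0),np.linalg.norm(P-np.roll(P,1,0),axis=1))
s=readout.observe();print(s['ee_pos'],s['tcp_rot'])
```

```text
[123 123 126 120 115 112  95  77  76  76  76  75  76  77  78  80  89  94
  92  88  84  84  80  82  82  82  79  80  77  80  78  79  79  79  80  79
  77  78  77  75  77  87  98  97  95  82  64  69  87  95  94  95  92  93
  95  97  97  96  95  99  95  96  97]
[144 145 143 141 143 143 145 147 134  91  56  65  72  77  78  76  76  77
  76  76  78  78  78  76  77  79  75  77  79  79  78  80  79  77  79  78
  76  78  78  77  77  78  77  78  76  77  78  80  79  79  78  77  82  85
  85  84  82 125 149 149]
[146 146 148 150 148 146 145 121  97  97  97  96  98  99  96  96  97  96
  97  97  97  97  97  98  99  98  95  97  98  95  95  95  93  94  93  92
  91  95  99  99  99 130 149 148 145 146 146 146 147 150 150 148 149 146
 144 144 143 143 138 139]
[[ 0.5819 -0.1274]
 [ 0.6231 -0.1307]
 [ 0.6218 -0.1522]
 [ 0.5797 -0.1489]] [ 0.6016 -0.1398] [0.0216 0.0414 0.0216 0.0422]
[ 0.6005 -0.1482  0.1963] [ 0.7351  0.678  -0.0005 -0.0007]
```

Run:
```python
from h import *
np.set_printoptions(precision=4,suppress=True)
w=cam('wrist','w3.png');g=cv2.cvtColor(w['img'],cv2.COLOR_RGB2GRAY)
o=cv2.cvtColor(cv2.imread('pics/w2.png'),cv2.COLOR_BGR2GRAY)
print(o[155:218,318]);print(g[155:218,318])
s=readout.observe();print(s['ee_pos'],s['clock']);print(np.linalg.inv(w['camera_from_world'])[:3,3])
for r in(166,175,186,196,200):
  print(r,g[r,290:300],g[r,336:348])
```

```text
[119 120 121 121 117 113 106 100  85  77  79  78  79  80  78  79  81  80
  77  78  80  80  80  79  80  87  94  94  87  82  77  79  76  76  78  78
  75  77  76  74  83  96  95  94  94  95  94  94  93  92  95  91  92  85
  68  77  98  97 100  98  99 100 100]
[124 122 123 124 118 115 117  99  77  77  80  81  77  78  79  79  79  78
  78  76  79  77  85  95  96  90  82  81  78  78  78  77  79  77  77  73
  77  75  72  76  74  84  97  98  96  96  94  93  95  94  91  79  65  77
  94  97  97  96  94  98  95  96  98]
[ 0.6006 -0.1482  0.1964] 11.3833
[ 0.6079 -0.0774  0.3754]
166 [149 148 145 143 144 145 148 148 146 144] [ 78  89 110 121 126 124 120 119 121 122 126 130]
175 [147 145 143 141 144 147 147 130  92  71] [ 78  78  81  81  77  96 131 147 151 153 151 150]
186 [145 144 143 147 151 126  78  59  69  73] [ 78  82  81  81  78  75  73  75 123 147 148 148]
196 [147 146 144 145 146 135  99  73  84  82] [ 95  96  94  95  91  86  77  89 127 144 145 147]
200 [144 142 143 143 145 119  73  74  82  91] [ 92  93  93  93  91  85  76  91 129 143 143 144]
```

The gauge is still rocking slightly after release, so I'll let it settle.

Request:
carry_out --pt "0 0 0 0 0" --pt "0 0 0 0 0" --pt "0 0 0 0 0" --pt "0 0 0 0 0" --pt "0 0 0 0 0" --pt "0 0 0 0 0" --pt "0 0 0 0 0" --pt "0 0 0 0 0" --pt "0 0 0 0 0" --pt "0 0 0 0 0"

```text
clock: 12.22
ee_pos: [0.6012, -0.1482, 0.1975]
tcp_rot: [0.735, 0.678, 0.0, 0.0]
contact_force: [-0.4, -0.7, -0.7]
finger_gap: 0.0941
finger_force: 0.0
```

Run:
```python
from h import *
np.set_printoptions(precision=4,suppress=True)
for i in range(2):
  w=cam('wrist');g=cv2.cvtColor(w['img'],cv2.COLOR_RGB2GRAY)
  print(g[155:218,318])
for r in(166,175,186,196,200,204):
  print(r,g[r,290:300],g[r,336:348])
for r in (162,178,196,207): print(r,onz(w,319,r,.13),onz(w,319,r,.03))
```

```text
[121 122 124 119 114 118 100  83  78  76  77  76  78  78  78  77  80  78
  78  82  91  97  92  85  80  78  79  82  80  78  79  80  78  76  77  79
  77  77  77  75  83  97  96  96  96  95  95  96  87  71  62  78  94  96
  96  96  98  96  98  97  97  98  96]
[123 122 122 119 117 118 101  83  76  77  77  73  78  78  76  77  77  78
  83  92  95  89  84  81  79  82  80  78  79  80  77  78  78  79  76  77
  76  76  76  72  86  94  96  98  96  97  94  87  71  61  79  95  93  94
  95  99  97  98  99  99  98  98  97]
166 [150 144 142 142 144 146 147 145 143 141] [ 77  75  82 111 122 123 120 122 124 126 127 129]
175 [145 144 142 144 146 148 146 127  95  80] [ 95  96  96  96  97  93  90  87 116 145 149 149]
186 [145 143 145 149 149 149 130  84  57  66] [ 78  82  81  80  81  79  77  74  74 124 147 146]
196 [147 144 144 144 146 143 119  69  68  83] [ 96  95  94  94  95  93  85  81  89 126 145 148]
200 [142 142 143 145 136 113  97  80  70  82] [ 94  94  94  93  95  90  83  79  93 128 142 142]
204 [150 148 148 144 122  96  98  98  89  83] [ 76  86  94  93  94 111 121 133 141 139 138 140]
162 [ 0.6058 -0.1078  0.13  ] [ 0.6049 -0.1202  0.03  ]
178 [ 0.6047 -0.1221  0.13  ] [ 0.6033 -0.1403  0.03  ]
196 [ 0.6034 -0.1387  0.13  ] [ 0.6014 -0.1636  0.03  ]
207 [ 0.6025 -0.1491  0.13  ] [ 0.6002 -0.1782  0.03  ]
```

Request:
carry_out --pt "0.022 0.004 0 0 0" --pt "0 0 0.026 0 0" --pt "0 0 0.026 0 0" --pt "0 0 0.026 0 0" --pt "0 0 0.026 0 0" --pt "0 0 0.026 0 0" --pt "0 0 0.026 0 0" --pt "0 0 0.026 0 0" --pt "0 0 0.026 0 0" --pt "0 0 0 0 0" --pt "0 0 0 0 60" --pt "0 0 0 0 80" --pt "0 0 0 0 90" --pt "0 0 0 0 100" --pt "0 0 0 0 110" --pt "0 0 0 0 120" --pt "0 0 0 0 130" --pt "0 0 0 0 140" --pt "0 0 0 0 150" --pt "0 0 0 0 160" --newtons 20

```text
clock: 13.98
ee_pos: [0.604, -0.1375, 0.0936]
tcp_rot: [0.735, 0.678, 0.0, 0.0]
contact_force: [0.2, -0.6, 1.9]
finger_gap: 0.0439
finger_force: 19.9
```

Request:
carry_out --pt "0 0 0 0 180" --pt "0 0 0 0 200" --pt "0 0 0 0 255" --pt "0 0 0 0 255" --pt "0 0 0 0 255"

```text
clock: 14.4
ee_pos: [0.604, -0.1374, 0.0936]
tcp_rot: [0.735, 0.678, 0.0, 0.0]
contact_force: [-0.8, -0.3, 3.1]
finger_gap: 0.0437
finger_force: 19.9
```

Request:
carry_out --pt "0 0 -0.033 0 255" --pt "0 0 -0.033 0 255" --pt "0 0 -0.033 0 255" --pt "0 0 -0.033 0 255" --pt "0.03 -0.0225 0 0 255" --pt "0.03 -0.0225 0 0 255" --pt "0.03 -0.0225 0 0 255" --pt "0.03 -0.0225 0 0 255" --pt "0.03 -0.0225 0 0 255" --pt "0.03 -0.0225 0 0 255" --pt "0.03 -0.0225 0 0 255" --pt "0.03 -0.0225 0 0 255" --pt "0.03 -0.0225 0 0 255" --pt "0.0156 -0.0133 0 0 255" --pt "0 0 0 0 255" --pt "0 0 0 0 255" --pt "0 0 0 0 255"

```text
clock: 15.82
ee_pos: [0.5085, 0.0127, 0.1595]
tcp_rot: [0.735, 0.678, 0.0, 0.0]
contact_force: [-0.4, -0.0, -2.3]
finger_gap: 0.0435
finger_force: 20.0
```

Run:
```python
from h import *
np.set_printoptions(precision=4,suppress=True)
w=cam('wrist','w4.png');a=cam('scene');b=cam('side','s4.png');s=readout.observe();p=s['ee_pos'];print(p,s['tcp_rot'],s['contact_force'])
o=[]
for c in(a,b):
    u,v=map(int,pix(c,[p[0],p[1],.04]));o.append(cv2.resize(c['img'][v-35:v+35,u-35:u+35,::-1],(280,280),interpolation=2));print(u,v)
W=cv2.imread('pics/w4.png')[100:380,200:440]
cv2.imwrite('pics/g.png',np.hstack(o+[W]))
```

```text
[0.5083 0.0128 0.1594] [ 0.7354  0.6776 -0.     -0.0001] [-0.0977 -0.5866 -3.0441]
310 199
349 212
```

View pics/g.png

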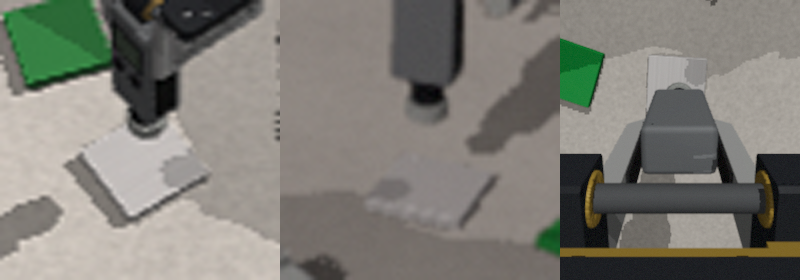

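Picture g shows the gauge hanging upright above the bare plate. The foot rim is at scene crop (148,128) and side crop (148,108), and the plate corners are at scene crop (80,155) and (208,177).

Run:
```python
from h import *
np.set_printoptions(precision=4,suppress=True)
a=cam('scene');b=cam('side')
A=lambda x,y:(310-35+x/4,199-35+y/4);B=lambda x,y:(349-35+x/4,212-35+y/4)
print('foot',onz(a,*A(148,126),.066),onz(b,*B(148,110),.066))
print('plate',onz(a,*A(144,166),.01),onz(b,*B(151,191),.01))
f=[.5083,.0128,.066];print('pred crop',4*(np.array(pix(a,f))-[275,164]),4*(np.array(pix(b,f))-[314,177]))
```

```text
foot [0.5141 0.0144 0.066 ] [0.5054 0.0114 0.066 ]
plate [0.5108 0.0126 0.01  ] [0.499  0.0249 0.01  ]
pred crop [140.8621 122.2478] [143.4519 110.4307]
```

Request:
carry_out --pt "0 0 0.02 0 255" --pt "0 0 0.02 0 255" --pt "0 0 0.02 0 255" --pt "0 0 0.02 0 255" --pt "0 0 0.016 0 255" --pt "0 0 0.008 0 255" --pt "0 0 0.002 0 255" --pt "0 0 0.002 0 255" --pt "0 0 0 0 255" --pt "0 0 0 0 255"

```text
clock: 16.9
ee_pos: [0.5083, 0.0136, 0.1059]
tcp_rot: [0.735, 0.678, 0.0, 0.0]
contact_force: [0.2, -0.3, -3.0]
finger_gap: 0.0439
finger_force: 20.0
```

Request:
carry_out --pt "0 0 0.002 0 255" --pt "0 0 0.002 0 255" --pt "0 0 0 0 255" --pt "0 0 0 0 255"

```text
clock: 17.23
ee_pos: [0.5082, 0.0136, 0.1037]
tcp_rot: [0.735, 0.678, 0.0, 0.0]
contact_force: [-0.3, 0.5, -1.2]
finger_gap: 0.0441
finger_force: 20.0
```

Request:
carry_out --pt "0 0 0.002 0 255" --pt "0 0 0 0 255" --pt "0 0 0 0 255" --pt "0 0 0 0 255"

```text
clock: 17.57
ee_pos: [0.5085, 0.0136, 0.1035]
tcp_rot: [0.735, 0.678, 0.0, 0.0]
contact_force: [-4.0, -1.4, 17.0]
finger_gap: 0.044
finger_force: 20.0
```

Request:
carry_out --pt "0 0 0.002 0 255" --pt "0 0 0 0 255" --pt "0 0 0 0 255" --pt "0 0 0 0 255"

```text
clock: 17.9
ee_pos: [0.5086, 0.0137, 0.1029]
tcp_rot: [0.735, 0.678, 0.0, 0.001]
contact_force: [-6.5, -0.5, 23.1]
finger_gap: 0.0441
finger_force: 20.0
```

Request:
carry_out --pt "0 0 -0.003 0 255" --pt "0 0 0 0 255" --pt "0 0 0 0 255" --pt "0 0 0 0 255" --pt "0 0 0 0 255" --newtons 3

```text
clock: 18.32
ee_pos: [0.508, 0.0136, 0.103]
tcp_rot: [0.735, 0.678, 0.0, -0.0]
contact_force: [-0.9, -0.6, 3.2]
finger_gap: 0.044
finger_force: 3.0
```

Request:
carry_out --pt "0 0 0 0 130" --pt "0 0 0 0 125" --pt "0 0 0 0 120" --pt "0 0 0 0 115" --pt "0 0 0 0 100" --pt "0 0 0 0 80" --pt "0 0 0 0 50" --pt "0 0 0 0 20" --pt "0 0 0 0 0" --pt "0 0 0 0 0" --pt "0 0 0 0 0" --pt "0 0 0 0 0" --pt "0 0 0 0 0" --pt "0 0 0 0 0" --pt "0 0 0 0 0" --pt "0 0 0 0 0" --pt "0 0 0 0 0" --pt "0 0 0 0 0" --pt "0 0 0 0 0" --pt "0 0 0 0 0"

```text
clock: 19.98
ee_pos: [0.508, 0.0136, 0.103]
tcp_rot: [0.735, 0.678, 0.0, -0.0]
contact_force: [0.0, 0.0, -0.1]
finger_gap: 0.0941
finger_force: 0.0
```

Run:
```python
from h import *
np.set_printoptions(precision=4,suppress=True)
s=readout.observe();print(s['ee_pos'],s['contact_force'],s['finger_gap'],s['clock'])
for i in range(3):
  w=cam('wrist','w5.png');g=cv2.cvtColor(w['img'],cv2.COLOR_RGB2GRAY)
  print(g[180:280,318])
for z in(.14,):
  u,v=pix(w,[.5083,.0137,z]);print(u,v,[onz(w,u,r,z)[1] for r in(200,220,240,260)])
for r in(int(v)-6,int(v)+6): print(r,g[r,270:370])
```

```text
[0.508  0.0136 0.103 ] [ 0.006   0.0423 -0.1409] 0.0941417736866797 19.9833
[134 133 128 116 125 125 116 107  73  54  83  80  82  81  80  82  81  82
  83  84  83  83  83  82  80  82  83  82  79  83  80  83  82  85  84  83
  81  82  84  84  82  82  81  83  84  84  87  93  99 106 107 101  95  91
  87  87  85  82  83  83  83  83  84  82  81  82  83  82  81  82  80  81
  82  79  82  81  78  80  76  80  82  80  78  79  80  79  80  77  76  79
  82  77  74  68  74  85 103 105 105 104]
[135 132 128 118 126 128 117 107  76  56  81  81  82  82  82  82  81  80
  82  84  83  82  81  83  82  82  84  81  82  82  81  83  83  83  83  83
  82  82  81  82  82  84  83  83  81  82  85  91 100 104 106 101  98  92
  88  85  85  82  84  83  83  81  85  83  83  83  80  81  79  79  79  79
  80  79  81  79  81  79  77  80  79  78  80  79  81  80  81  78  78  79
  77  77  71  71  71  89 104 105 104 105]
[134 133 126 117 125 128 116 109  75  58  84  82  83  82  82  82  80  85
  81  83  83  82  80  80  82  82  84  82  82  81  84  82  82  84  83  84
  82  84  82  81  86  83  84  80  83  83  89  95 100 107 107 102
[... 491 characters left out ...]
  80  79  80  81  79  81  80
  80  83  83  78  80  79  81  82  82  79  82  82  81  79  79  80  80  82
  82  79  80  80  81  82  80  82  84  80  81  83  82  81  80  79  80  80
  78  82  82  81  81  80  82  82  80  79  82  82  79  77  71  89 135 156
 156 157 156 157 156 156 155 154 152 149]
264 [158 157 157 158 156 157 155 153 154 153 136  88  58  66  68  71  76  78
  79  80  77  79  79  78  81  77  80  79  79  79  78  80  81  80  81  80
  79  77  78  78  79  78  80  78  78  80  78  78  78  81  77  78  79  81
  76  78  77  78  77  80  80  77  76  80  79  80  80  78  77  78  78  80
  81  81  78  82  79  81  79  81  81  79  76  77  73  74  65 124 152 153
 152 154 153 153 156 154 153 153 153 153]
```

It stands still and released on the zero plate for over a second. I'll centre the tool on its axis (+3.5 mm in y) and grip.

Request:
carry_out --pt "0.007 0.002 0 0 0" --pt "0 0 0 0 0" --pt "0 0 0 0 60" --pt "0 0 0 0 80" --pt "0 0 0 0 90" --pt "0 0 0 0 100" --pt "0 0 0 0 110" --pt "0 0 0 0 115" --pt "0 0 0 0 120" --pt "0 0 0 0 125" --pt "0 0 0 0 130" --pt "0 0 0 0 140" --pt "0 0 0 0 150" --pt "0 0 0 0 180" --pt "0 0 0 0 255" --pt "0 0 0 0 255" --pt "0 0 0 0 255" --newtons 25

```text
clock: 21.55
ee_pos: [0.5092, 0.017, 0.103]
tcp_rot: [0.735, 0.678, 0.0, -0.0]
contact_force: [-0.4, -0.9, -1.1]
finger_gap: 0.0439
finger_force: 25.0
```

Run:
```python
from h import *
np.set_printoptions(precision=4,suppress=True)
s=readout.observe();print(s['ee_pos'],s['contact_force'],s['tcp_rot'])
# thin dark circles on housing: find by adaptive threshold & ellipse fit near rough places
for n,c in(('scene',cam('scene')),('side',cam('side'))):
  g=cv2.resize(cv2.cvtColor(c['img'],cv2.COLOR_RGB2GRAY),None,fx=4,fy=4,interpolation=cv2.INTER_CUBIC)
  t=cv2.adaptiveThreshold(g,255,cv2.ADAPTIVE_THRESH_MEAN_C,cv2.THRESH_BINARY_INV,31,8)
  cs,_=cv2.findContours(t,cv2.RETR_LIST,cv2.CHAIN_APPROX_NONE)
  for m,p in(('flange',[.489,.299,.012]),('deck',[.546,.25,.044])):
    u,v=pix(c,p)
    for k in cs:
      if len(k)<60:continue
      e=cv2.fitEllipse(k);x,y=(e[0][0]+.5)/4-.5,(e[0][1]+.5)/4-.5
      if np.hypot(x-u,y-v)<4 and 35<e[1][1]<90: print(n,m,(round(x,1),round(y,1)),np.round(e[1],1),onz(c,x,y,p[2]))
```

```text
[0.5092 0.017  0.103 ] [-0.3762 -0.9084 -1.0569] [ 0.7351  0.678   0.     -0.    ]
scene flange (375.2, 147.5) [30.8 47.1] [0.4894 0.3069 0.012 ]
scene deck (376.8, 161.5) [46.4 59.5] [0.5454 0.2506 0.044 ]
side flange (329.0, 286.0) [51.2 78.5] [0.4877 0.2971 0.012 ]
side deck (311.3, 258.0) [46.7 74.2] [0.5442 0.2486 0.044 ]
```

Request:
carry_out --pt "0 0 -0.04 0 255" --pt "0 0 -0.04 0 255" --pt "0 0 -0.04 0 255" --pt "0 0 -0.04 0 255" --pt "0.0425 -0.0107 0 0 255" --pt "0.0425 -0.0107 0 0 255" --pt "0.0425 -0.0107 0 0 255" --pt "0.0425 -0.0107 0 0 255" --pt "0.0425 -0.0107 0 0 255" --pt "0.0425 -0.0107 0 0 255" --pt "0.0425 -0.0107 0 0 255" --pt "0.0425 -0.0107 0 0 255" --pt "0 0 0 0 255" --pt "0 0 0 0 255" --pt "0 0 0 0 255" --pt "0 0 0 0 255"

```text
clock: 22.98
ee_pos: [0.4805, 0.1889, 0.1829]
tcp_rot: [0.735, 0.678, -0.0, 0.0]
contact_force: [1.0, -0.5, -2.1]
finger_gap: 0.0438
finger_force: 25.0
```

Run:
```python
from h import *
np.set_printoptions(precision=4,suppress=True)
s=readout.observe();print(s['ee_pos'],s['contact_force'],s['tcp_rot'])
for n,c in(('scene',cam('scene')),('wrist',cam('wrist','w6.png'))):
  g=cv2.resize(cv2.cvtColor(c['img'],cv2.COLOR_RGB2GRAY),None,fx=4,fy=4,interpolation=cv2.INTER_CUBIC)
  for m,p in(('flange',[.489,.299,.012]),('deck',[.546,.25,.044])):
    u,v=pix(c,p);print(n,m,u,v)
    for B in(31,61):
     t=cv2.adaptiveThreshold(g,255,cv2.ADAPTIVE_THRESH_MEAN_C,cv2.THRESH_BINARY_INV,B,6)
     for k in cv2.findContours(t,cv2.RETR_LIST,cv2.CHAIN_APPROX_NONE)[0]:
      if len(k)<100:continue
      e=cv2.fitEllipse(k);x,y=(e[0][0]+.5)/4-.5,(e[0][1]+.5)/4-.5
      f=4*abs(pix(c,np.array(p)+[.021,0,0])[0]-u)
      if np.hypot(x-u,y-v)<12 and e[1][1]<3.5*f and e[1][0]>f*.5: print(' ',(round(x,1),round(y,1)),np.round(np.array(e[1])/4,1),onz(c,x,y,p[2]))
```

```text
[0.4805 0.1889 0.1829] [ 0.9787 -0.4603 -2.1437] [ 0.7355  0.6776 -0.0002  0.0001]
scene flange 373.36300072797826 148.77683048659304
  (371.9, 152.5) [ 3.9 10.6] [0.4963 0.2849 0.012 ]
  (375.2, 147.4) [ 7.6 11.8] [0.4892 0.3073 0.012 ]
  (373.4, 148.4) [10.9 14. ] [0.488 0.3   0.012]
scene deck 376.78076823247045 161.7213293148127
  (371.9, 152.5) [ 3.9 10.6] [0.5116 0.2646 0.044 ]
  (376.2, 161.1) [ 9.9 14.3] [0.5431 0.2505 0.044 ]
wrist flange 317.3473795717214 92.1737582402432
  (318.3, 92.7) [34.6 36.8] [0.49   0.2983 0.012 ]
  (318.2, 92.7) [38.2 40.5] [0.49   0.2984 0.012 ]
  (318.3, 92.7) [34.3 36.4] [0.4901 0.2983 0.012 ]
  (318.3, 92.7) [38.6 40.7] [0.4901 0.2984 0.012 ]
wrist deck 371.99453485834437 130.9734495847772
  (372.3, 130.7) [36.5 38.5] [0.5463 0.2503 0.044 ]
  (372.3, 130.6) [40.2 42.2] [0.5463 0.2503 0.044 ]
  (372.3, 130.7) [36.2 38.2] [0.5463 0.2503 0.044 ]
  (372.3, 130.7) [40.4 42.5] [0.5463 0.2503 0.044 ]
```

Request:
carry_out --pt "0.0366 0.0002 0 0 255" --pt "0.0366 0.0002 0 0 255" --pt "0.0366 0.0002 0 0 255" --pt "0.0366 0.0002 0 0 255" --pt "0.0366 0.0002 0 0 255" --pt "0.0366 0.0002 0 0 255" --pt "0 0 0.025 0 255" --pt "0 0 0.025 0 255" --pt "0 0 0.025 0 255" --pt "0 0 0.025 0 255" --pt "0 0 0.025 0 255" --pt "0 0 0.015 0 255" --pt "0 0 0 0 255" --pt "0 0 0 0 255" --pt "0 0 0 0 255"

```text
clock: 24.33
ee_pos: [0.49, 0.2995, 0.1135]
tcp_rot: [0.735, 0.678, 0.0, 0.0]
contact_force: [-0.3, -0.4, -2.0]
finger_gap: 0.0439
finger_force: 25.0
```

Run:
```python
from h import *
np.set_printoptions(precision=4,suppress=True)
s=readout.observe();p=s['ee_pos'];print(p,s['contact_force'],s['tcp_rot'],s['clock'])
```

```text
[0.49   0.2995 0.1135] [-0.2658 -0.4072 -2.0088] [0.7351 0.6779 0.0003 0.    ] 24.3333
```

Request:
carry_out --pt "-0.002 0 0.006 0 255" --pt "0 0 0.004 0 255" --pt "0 0 0.003 0 255" --pt "0 0 0 0 255" --pt "0 0 0 0 255"

```text
clock: 24.75
ee_pos: [0.4897, 0.2983, 0.1065]
tcp_rot: [0.735, 0.678, 0.0, -0.0]
contact_force: [0.5, 0.2, -1.8]
finger_gap: 0.044
finger_force: 25.0
```

Request:
carry_out --pt "0 0 0.001 0 255" --pt "0 0 0 0 255" --pt "0 0 0.001 0 255" --pt "0 0 0 0 255"

```text
clock: 25.08
ee_pos: [0.4896, 0.2983, 0.1055]
tcp_rot: [0.735, 0.678, -0.0, -0.0]
contact_force: [0.3, 0.3, -2.2]
finger_gap: 0.0439
finger_force: 25.0
```

Request:
carry_out --pt "0 0 0.001 0 255" --pt "0 0 0 0 255" --pt "0 0 0 0 255"

```text
clock: 25.33
ee_pos: [0.4897, 0.2983, 0.105]
tcp_rot: [0.735, 0.678, 0.0, -0.0]
contact_force: [0.3, -0.1, -0.8]
finger_gap: 0.0439
finger_force: 25.0
```

Request:
carry_out --pt "0 0 0.0006 0 255" --pt "0 0 0 0 255" --pt "0 0 0 0 255"

```text
clock: 25.58
ee_pos: [0.4897, 0.2984, 0.105]
tcp_rot: [0.735, 0.678, 0.0, 0.0]
contact_force: [-1.9, -0.8, 4.7]
finger_gap: 0.0439
finger_force: 25.0
```

Request:
carry_out --pt "0 0 0 0 255" --pt "0 0 0 0 255" --pt "0 0 0 0 255" --pt "0 0 0 0 255" --pt "0 0 0 0 255" --pt "0 0 0 0 255" --pt "0 0 0 0 255" --pt "0 0 0 0 255" --pt "0 0 0 0 255" --pt "0 0 0 0 255" --pt "0 0 0 0 255" --pt "0 0 0 0 255" --pt "0 0 0 0 255" --pt "0 0 0 0 255" --pt "0 0 0 0 255" --pt "0 0 0 0 255" --pt "0 0 0 0 255" --pt "0 0 0 0 255"

```text
clock: 27.08
ee_pos: [0.4897, 0.2984, 0.105]
tcp_rot: [0.735, 0.678, 0.0, 0.0]
contact_force: [-2.1, -0.6, 5.8]
finger_gap: 0.044
finger_force: 25.0
```

Run:
```python
from h import *
np.set_printoptions(precision=4,suppress=True)
s=readout.observe();print(s['ee_pos'],s['contact_force'],s['wrist_torque'])
# circle visible part beside the foot, scene & side contours / foot bright region
for n,c in(('scene',cam('scene')),('side',cam('side'))):
  u,v=map(int,pix(c,[.490,.2983,.012]));g=cv2.cvtColor(c['img'],cv2.COLOR_RGB2GRAY);print(n,u,v);print(g[v-9:v+10,u-13:u+14])
```

```text
[0.4897 0.2984 0.105 ] [-2.1259 -0.5798  5.8183] [-0.3026  0.4883  0.0141]
scene 373 149
[[170 169 170 170 170 172 158  92  42  46  48  49  48  49  51  51  50  46
   38  10  14  11  46 105 141 138 140]
 [169 170 170 170 170 172 157  95  45  45  48  50  49  49  47  45  47  45
   38  11  11   9  63 121 141 139 140]
 [170 170 170 170 170 171 174 161  95  46  46  47  49  48  47  44  49  46
   37  11  12  13  81 139 139 138 140]
 [170 170 170 170 170 171 172 175 162  97  46  47  49  48  48  48  47  41
   26  14  11  10  83 141 140 138 139]
 [171 170 170 170 170 170 172 172 175 162  98  43  49  48  49  48  49  45
   19   9   9  23  90 143 139 138 138]
 [170 169 170 171 170 171 173 151  90 118 129  28  55  48  49  48  48  43
   18  20  37  72 118 140 139 140 139]
 [171 171 171 171 171 172 162 131 144 140  43   1  29  53  50  47  46  35
   20  66 106 125 142 140 138 139 139]
 [170 172 171 172 172 174 153  93 105  98  70   7   6  30  54  47  44  51
   75  95 101 143 140 139 139 139 139]
 [102 100 127 176 173 155  89  73 103  97 101  50   7   6  18  37  53  96
  139 125 100 141 139 137 138 138
[... 2597 characters left out ...]
 120  98 108 126 133]
 [110 108 110 109 110 108 108  93  83  89 104 109 109 110 112 109 114 122
  129 131 120 115  96  99 122 131 132]
 [109 110 108 110 108 109 108 108  94  83  95  96  96 100  99 102 113 118
  117 113  96  99 106 122 131 132 131]
 [110 106 109 108 107 108 109 108 107 100  97  93  89  87  88  94 103 107
  106 105 105 122 129 132 131 132 131]
 [109 109 109 108 110 109 109 108 108 109 108 108 106  99  98 110 118 127
  130 132 130 131 132 132 130 132 131]
 [109 108 108 109 107 109 108 108 108 108 107 108 109 108 116 126 132 132
  131 132 131 132 131 130 132 132 132]
 [108 109 107 108 110 108 108 109 109 110 109 109 110 116 127 131 131 131
  131 133 131 132 132 131 130 133 132]]
```

The flange reading is held: the circle line at side columns 319 and 338 encloses the foot, which is centred at about 328. Now the deck.

Request:
carry_out --pt "0 0 -0.01 0 255" --pt "0 0 -0.03 0 255" --pt "0 0 -0.035 0 255" --pt "0 0 -0.035 0 255" --pt "0 0 -0.03 0 255" --pt "-0.0217 0.0302 0 0 255" --pt "-0.0217 0.0302 0 0 255" --pt "-0.0217 0.0302 0 0 255" --pt "-0.0217 0.0302 0 0 255" --pt "0 0 0 0 255" --pt "0 0 0.02 0 255" --pt "0 0 0.02 0 255" --pt "0 0 0.015 0 255" --pt "0 0 0.006 0 255" --pt "0 0 0.003 0 255" --pt "0 0 0 0 255" --pt "0 0 0 0 255"

```text
clock: 28.6
ee_pos: [0.5463, 0.2505, 0.1429]
tcp_rot: [0.735, 0.678, 0.0, -0.0]
contact_force: [0.1, -0.1, -1.7]
finger_gap: 0.0436
finger_force: 25.0
```

Request:
carry_out --pt "0 0 0.004 0 255" --pt "0 0 0.003 0 255" --pt "0 0 0.002 0 255" --pt "0 0 0 0 255" --pt "0 0 0 0 255"

```text
clock: 29.02
ee_pos: [0.5464, 0.2501, 0.1382]
tcp_rot: [0.735, 0.678, -0.0, -0.0]
contact_force: [-1.1, -0.3, -2.0]
finger_gap: 0.0435
finger_force: 25.0
```

Request:
carry_out --pt "0 0 0.001 0 255" --pt "0 0 0 0 255" --pt "0 0 0 0 255"

```text
clock: 29.27
ee_pos: [0.5464, 0.2502, 0.1377]
tcp_rot: [0.735, 0.678, 0.0, -0.0]
contact_force: [-1.1, -0.1, -2.4]
finger_gap: 0.0438
finger_force: 25.0
```

Request:
carry_out --pt "0 0 0.0006 0 255" --pt "0 0 0 0 255" --pt "0 0 0 0 255"

```text
clock: 29.52
ee_pos: [0.5464, 0.2502, 0.1374]
tcp_rot: [0.735, 0.678, -0.0, -0.0]
contact_force: [0.3, 0.5, -2.5]
finger_gap: 0.0437
finger_force: 25.0
```

Request:
carry_out --pt "0 0 0.0006 0 255" --pt "0 0 0 0 255" --pt "0 0 0 0 255"

```text
clock: 29.77
ee_pos: [0.5463, 0.2502, 0.1371]
tcp_rot: [0.735, 0.678, -0.0, -0.0]
contact_force: [-0.2, 0.1, -1.5]
finger_gap: 0.0441
finger_force: 25.0
```

Request:
carry_out --pt "0 0 0.0005 0 255" --pt "0 0 0 0 255" --pt "0 0 0 0 255"

```text
clock: 30.02
ee_pos: [0.5464, 0.2502, 0.137]
tcp_rot: [0.735, 0.678, 0.0, 0.0]
contact_force: [-0.8, 0.1, 1.9]
finger_gap: 0.0438
finger_force: 25.0
```

Request:
carry_out --pt "0 0 0.0004 0 255" --pt "0 0 0 0 255" --pt "0 0 0 0 255"

```text
clock: 30.27
ee_pos: [0.5464, 0.2502, 0.137]
tcp_rot: [0.735, 0.678, 0.0, 0.0]
contact_force: [-2.2, -2.0, 5.3]
finger_gap: 0.0442
finger_force: 25.0
```

Request:
carry_out --pt "0 0 0 0 255" --pt "0 0 0 0 255" --pt "0 0 0 0 255" --pt "0 0 0 0 255" --pt "0 0 0 0 255" --pt "0 0 0 0 255" --pt "0 0 0 0 255" --pt "0 0 0 0 255" --pt "0 0 0 0 255" --pt "0 0 0 0 255" --pt "0 0 0 0 255" --pt "0 0 0 0 255" --pt "0 0 0 0 255" --pt "0 0 0 0 255" --pt "0 0 0 0 255" --pt "0 0 0 0 255" --pt "0 0 0 0 255" --pt "0 0 0 0 255"

```text
clock: 31.77
ee_pos: [0.5464, 0.2503, 0.137]
tcp_rot: [0.735, 0.678, 0.0, 0.0]
contact_force: [-1.7, -1.2, 4.6]
finger_gap: 0.0437
finger_force: 25.0
```

Run:
```python
from h import *
np.set_printoptions(precision=4,suppress=True)
s=readout.observe();print(s['ee_pos'],s['contact_force'],s['wrist_torque'])
c=cam('side');u,v=map(int,pix(c,[.5463,.2503,.044]));g=cv2.cvtColor(c['img'],cv2.COLOR_RGB2GRAY);print(u,v);print(g[v-7:v+9,u-14:u+15])
```

```text
[0.5464 0.2503 0.137 ] [-1.65   -1.1652  4.5844] [-0.3701  0.5781  0.0277]
310 258
[[106 106 107 106 106 108 108 106 106 106  73  24  11  25  24  24  34  42
   55  65  65  56  55  56  56  56  54  55  57]
 [106 105 106 105 106 105 106 106 107 108  76  29  17  16  16  16  18  15
   19  20  44  55  56  58  55  55  59  59  57]
 [107 106 107 106 107 106 107 107 103 104  73  32  12  17  14  10  12   9
   10  11  47  58  55  54  54  58  75  85  81]
 [105 107 107 106 107 108 107 106 101 102  78  39  16  15  17  14  16   0
   13  28  70  70  52  44  54  77  98 105 106]
 [108 107 107 106 107 106 106  98 103 107  94  71  43  26  18  25  23  24
   40  65  88  73  51  43  54  92 106 107 106]
 [108 108 108 108 109 106  97  89 101 111 114 106  91  71  54  59  67  74
   80  88  79  61  52  54  61  96 107 105 106]
 [107 106 108 108 108 104  85  93 105 109 119 122 118 104  96 103 104 105
  102  85  65  56  57  73  70  94 107 108 106]
 [107 107 106 107 108 107  83  95 107 108 118 121 121 117 117 117 111 102
   91  80  67  67  82  97  81  94 107 107 106]
 [106 107 108 105 108 105  83  94 106 106 114 120
[... 219 characters left out ...]
105  88  88  94 103 107 111 113 107 107 104 110
  116 125 127 117 114 109 120 128 130 129 131]
 [106 107 107 107 106 109 107  99  88  85  92  97  99 103 101 103 113 124
  122 117 114  96 103 122 128 131 132 131 131]
 [108 107 108 107 106 107 107 106 108  98  90  85  86  91  97 101 108 113
  108 105 109 108 120 131 131 132 130 126 118]
 [107 105 108 108 108 107 106 108 108 107 104 100  93  88  96 103 107 105
  113 124 130 131 132 131 129 124 116 107 102]
 [109 106 108 106 107 106 106 108 106 106 106 106 106 106 113 125 128 128
  129 132 133 130 128 118 113 106  99  95  93]
 [117 110 107 106 108 107 106 107 107 106 107 107 108 109 123 131 132 133
  130 128 123 115 108 102  97  94  94  92  93]]
```

Deck reading done. Back to the zero plate.

Request:
carry_out --pt "0 0 -0.01 0 255" --pt "0 0 -0.03 0 255" --pt "0 0 -0.03 0 255" --pt "0 0 -0.03 0 255" --pt "-0.0398 -0.00315 0 0 255" --pt "-0.0398 -0.00315 0 0 255" --pt "-0.0398 -0.00315 0 0 255" --pt "-0.0398 -0.00315 0 0 255" --pt "-0.0398 -0.00315 0 0 255" --pt "-0.0398 -0.00315 0 0 255" --pt "-0.0398 -0.00315 0 0 255" --pt "-0.0398 -0.00315 0 0 255" --pt "-0.0398 -0.00315 0 0 255" --pt "-0.0398 -0.00315 0 0 255" --pt "-0.0398 -0.00315 0 0 255" --pt "-0.0398 -0.00315 0 0 255" --pt "0 0 0 0 255" --pt "0 0 0 0 255" --pt "0 0 0 0 255"

```text
clock: 33.4
ee_pos: [0.5085, 0.0143, 0.1869]
tcp_rot: [0.735, 0.678, 0.0, 0.0]
contact_force: [-0.7, 0.1, -1.9]
finger_gap: 0.0434
finger_force: 25.0
```

Contact is expected at TCP z ≈ 0.103, so I'll descend to 0.105 and then creep.

Request:
carry_out --pt "0 0 0.03 0 255" --pt "0 0 0.03 0 255" --pt "0 0 0.03 0 255" --pt "0 0 0.03 0 255" --pt "0 0 0.02 0 255" --pt "0 0 0.012 0 255" --pt "0 0 0.006 0 255" --pt "0 0 0.003 0 255" --pt "0 0 0 0 255" --pt "0 0 0 0 255"

```text
clock: 34.23
ee_pos: [0.5087, 0.0138, 0.1067]
tcp_rot: [0.735, 0.678, 0.0, 0.0]
contact_force: [-0.1, -0.3, -2.1]
finger_gap: 0.0437
finger_force: 25.0
```

Request:
carry_out --pt "0 0 0.001 0 255" --pt "0 0 0 0 255" --pt "0 0 0.001 0 255" --pt "0 0 0 0 255" --pt "0 0 0 0 255"

```text
clock: 34.65
ee_pos: [0.5083, 0.0136, 0.1052]
tcp_rot: [0.735, 0.678, 0.0, 0.0]
contact_force: [-0.9, -0.1, -1.5]
finger_gap: 0.0438
finger_force: 25.0
```

Request:
carry_out --pt "0 0 0.001 0 255" --pt "0 0 0 0 255" --pt "0 0 0 0 255"

```text
clock: 34.9
ee_pos: [0.5083, 0.0137, 0.1046]
tcp_rot: [0.735, 0.678, -0.0, -0.0]
contact_force: [0.1, 0.8, -2.3]
finger_gap: 0.0444
finger_force: 25.0
```

Request:
carry_out --pt "0 0 0.002 0 255" --pt "0 0 0 0 255" --pt "0 0 0 0 255"

```text
clock: 35.15
ee_pos: [0.5082, 0.0136, 0.1036]
tcp_rot: [0.735, 0.678, -0.0, -0.0]
contact_force: [0.9, 0.0, -2.1]
finger_gap: 0.0439
finger_force: 25.0
```

Request:
carry_out --pt "0 0 0.001 0 255" --pt "0 0 0 0 255" --pt "0 0 0 0 255"

```text
clock: 35.4
ee_pos: [0.5083, 0.0137, 0.1031]
tcp_rot: [0.735, 0.678, -0.0, -0.0]
contact_force: [1.1, -1.3, -3.2]
finger_gap: 0.0436
finger_force: 25.0
```

Request:
carry_out --pt "0 0 0.0008 0 255" --pt "0 0 0 0 255" --pt "0 0 0 0 255"

```text
clock: 35.65
ee_pos: [0.5083, 0.0137, 0.1029]
tcp_rot: [0.735, 0.678, 0.0, 0.0]
contact_force: [-1.1, 1.0, 4.6]
finger_gap: 0.0441
finger_force: 25.0
```

Request:
carry_out --pt "0 0 0.0004 0 255" --pt "0 0 0 0 255" --pt "0 0 0 0 255"

```text
clock: 35.9
ee_pos: [0.5083, 0.0137, 0.1029]
tcp_rot: [0.735, 0.678, 0.0, 0.0]
contact_force: [-2.5, -1.0, 9.1]
finger_gap: 0.0439
finger_force: 25.0
```

Seated. I'll relieve the load, ease the grip, open, and withdraw straight up.

Request:
carry_out --pt "0 0 -0.0008 0 255" --pt "0 0 0 0 255" --pt "0 0 0 0 255" --pt "0 0 0 0 255" --newtons 3

```text
clock: 36.23
ee_pos: [0.5084, 0.0137, 0.103]
tcp_rot: [0.735, 0.678, 0.0, 0.0]
contact_force: [0.2, -0.6, 2.2]
finger_gap: 0.0445
finger_force: 3.0
```

Request:
carry_out --pt "0 0 0 0 130" --pt "0 0 0 0 125" --pt "0 0 0 0 120" --pt "0 0 0 0 115" --pt "0 0 0 0 100" --pt "0 0 0 0 80" --pt "0 0 0 0 50" --pt "0 0 0 0 20" --pt "0 0 0 0 0" --pt "0 0 0 0 0" --pt "0 0 0 0 0" --pt "0 0 0 0 0" --pt "0 0 -0.02 0 0" --pt "0 0 -0.04 0 0" --pt "0 0 -0.05 0 0" --pt "0 0 -0.05 0 0" --pt "0 0 -0.05 0 0" --pt "0 0 0 0 0" --pt "0 0 0 0 0" --pt "0 0 0 0 0"

```text
clock: 37.9
ee_pos: [0.5081, 0.0136, 0.208]
tcp_rot: [0.735, 0.678, -0.0, 0.0]
contact_force: [-0.0, -0.2, 0.4]
finger_gap: 0.094
finger_force: 0.0
```

Run:
```python
from h import *
np.set_printoptions(precision=4,suppress=True)
s=readout.observe();print(s['ee_pos'],s['contact_force'],s['finger_gap'])
for i in range(3):
  w=cam('wrist');g=cv2.cvtColor(w['img'],cv2.COLOR_RGB2GRAY)
  u,v=map(int,pix(w,[.5083,.0166,.14]));print(u,v,g[v-30:v+30,u])
print(g[v-4,u-35:u+36]);print([onz(w,u,r,.14)[1] for r in(v-14,v,v+14)])
```

```text
[0.5081 0.0136 0.208 ] [-0.0349 -0.1602  0.3619] 0.09397279929497847
317 202 [127 113  95  83  83  85  83  83  82  84  84  83  82  82  82  84  85  84
  86  95 102 101  94  98 107 108 107 108 105 105 105 105 105 106 105 104
 104 104 104 103 104 101 101  99 102 102 100  87  74  89 106 103 103 102
 103 104 106 107 106 106]
317 203 [115  96  83  84  81  81  82  83  81  85  81  85  85  83  84  85  83  87
  91 103 101  96  99 106 107 108 106 107 108 105 103 105 105 104 104 105
 104 102 102 103 103 102 102 101 103 101  92  71  86 106 104 104 102 104
 104 107 108 106 105 105]
317 203 [116 101  83  83  85  82  84  83  81  83  83  81  82  85  85  85  81  85
  92 103 102  94  99 107 107 108 107 107 108 105 105 104 105 106 104 104
 102 103 103 102 103 104 101 102 102 100  93  73  87 104 104 103 101 104
 106 108 106 108 104 106]
[153 156 154 153 154 153 152 155 132 139 160 161 162 155 113  57  68  76
  81  90  96 101 108 106 107 107 107 108 107 108 107 107 107 109 108 107
 107 107 106 105 105 107 107 105 104 105 107 106 107 104 106 105 106 106
 107 106 105 104 100  91  83  93 133 155 153 151 152 155 156 153 155]
[np.float64(0.029848583601983163), np.float64(0.016756026363782164), np.float64(0.0033283915692478433)]
```

The gauge stands still on the plate, centred at y≈0.017, and the robot is clear of it. I'll hand it in.

```bash
python3 -c "
from bench import job
print(job.finish_job())"
```

```text
the job is handed in; nothing more can be done
None
```

The job is handed in at about 38 s of the allowed 72 s: the gauge was zeroed on the bare plate, held about 1.5 s in each circle (flange, then deck) at a reading of about 5 N, and now stands released on the zero plate with the other things on the bench untouched.

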